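# Set the stop screw of a gap-setting stand

## Robot

A 6-joint arm with a two-finger parallel gripper is mounted at the origin on the work surface. World frame = base frame: x ahead of the robot, y to its left, z up, the work surface at z = 0. Lengths are in m, angles in rad, forces in N, time in s.
With the tool pointing down it reaches from about 0.375 to 0.825 m from the base axis. Payload 5.5 kg.
Tool frame: the origin (TCP) lies at the very end of the fingers, on their centre line; the grasp point (between the pads) lies 19 mm behind it (manip.tcp_to_grasp is the z of the grasp point in the tool frame, in m); z points along the fingers, y is the line along which they close (so a half turn about z gives the same grasp; the last joint's range is limited). The gripper opens to 85 mm and grips with 20 to 120 N. Pads are 22 mm wide; open, the fingers measure 114 mm over their backs; the gripper's body (76 mm by 85 mm) begins 54 mm behind the grasp point. The pads swing forward as they close: fully open they stand 13 mm farther back than shut.
Start: joints at [-1.309, 0.314, -0.047, 1.21, 0, 1.571], TCP at [0.155, -0.58, 0.231] pointing down, gripper open.
Joint ranges: [-2.67, 2.67], [-0.69, 1.73], [-1.03, 1.25], [-2.08, 2.16], [-1.42, 1.45], [-3.14, 3.14]. Speed limits (rad/s): [2.39, 2.39, 3.01, 3.14, 3.14, 3.14].

## Interface

Orientations are given as a unit quaternion [w, x, y, z].
In Python, from rig import state, vision, close_job, manip gives the robot as it stands. The module is installed in compiled form; this text tells all that it offers.
- The arm moves only by the tool play_rows, never from a script. Its argument "rows" is a list of rows, each a list of 7 numbers: the finger opening in cm, from 0 to 8.54, then the shift along the world's x, y, z in cm, then the turn, a rotation vector about the world's x, y, z in rad. In form: [[hand, tx, ty, tz, ax, ay, az], ...]. A call has 1 to 20 rows; each row shifts and turns the commanded pose from where the row before left it; what a row does not reach is not made up. A row lasts 1/8 s, in which the tool goes at most 62.5 mm and 10.7 degrees, less where a joint would pass 70% of its speed; a pose out of reach is approached as far as the arm can. A call is refused whole if a number of a shift passes 6.25 or a number of a turn 0.188, either way. A call with a gripper value outside its range is refused whole. The fingers move at their own pace and stop on an object; "force" is the grip in N (left out, the last holds). Time passes only in rows, so rows that do not move let the fingers close. It gives the time, the measured TCP pose, the force, the opening and the grip force at its end, in the units of the state.
- state(): the state, without advancing time (a new reading comes with each control period).
- vision.get_image(name): name is "scene" or "top"; returns the picture (400x640x3 uint8, blue, green, red); there is no depth.
- vision.get_calibration(name): a dict with "intrinsics" (3x3 intrinsics, pixels), "distortion" ([k1, k2, p1, p2, k3] as OpenCV has them; the pictures are not rectified), "extrinsics" (4x4, takes a point from world to camera coordinates). Camera axes: x right, y down, z forward; pixel columns grow to the right and rows downward; lengths in m; the calibration is good to about 2 mm. A picture is of the moment at which its call begins. get_calibration takes no time and is no camera call.
- close_job(): hands the job in; it is judged then, once.
The state is a dict: "clock": time; "joint_pos": joint angles; "dq": joint speeds; "effort": joint torques, N m; "tcp_pos": TCP position; "tcp_rot": TCP orientation; "contact_force": force on the tool from outside, world axes, zero at the start; "torque": the same for the moment, N m; "grip_width": finger opening in m; "grasp_force": force on a finger pad.
Only numpy, scipy, OpenCV 4.12 (cv2) and the standard library are available. Lean on these libraries where they do the work, as an engineer would, in place of code of your own. Each camera call takes 0.05 s, during which the arm holds its last target. There are 200 camera calls.

## Task

Take the red T-handled driver from its holder, fit it on the square brass screw of the setting stand and turn the screw clockwise until its foot just bears on the yellow setting block lying beneath it. Put the driver back upright and fully down in its holder, then draw the yellow block by its black grip towards the front until it rests against the end stop: it must just drag lightly under the foot as it comes, neither loose nor pinched hard, and stay there under the foot. Leave everything else on the table where it is.

Things in the scene. Friction and masses are not known exactly. Their poses are not given: they have to be found in the camera images.
- stand: Fixed aluminium stand: base plate 240 x 140 x 15 mm high, origin at the centre of its underside, z up, its front towards its own -x, roughly facing the robot. Two low steel rails along x (33 mm apart, 10 mm high) guide the block; a dark 10 mm high cross strip at the front is the end stop, inner face at x = -105 mm. Two posts at x = 30, y = +-52 mm (caps 120 mm above the table) carry the blue bar.
- bar: Blue bar (30 x 128 x 18 mm high, bottom 64 mm above the table), origin at the centre of its underside, at stand x = 30. The screw sits in its middle, with a dark round-ended foot (14 mm) below. Once the foot meets the block, more turning lifts bar, screw and driver up the posts (up to 9 mm) against springs: the foot then presses with 2.7 N plus 2 N per mm of lift. A good light drag is 1.2 to 7 N.
- screw: Brass stop screw: square head 14 mm across, 12 mm high, plus a 6 mm cone on top; its underside, with the origin at its centre, is 84 mm above the table. x, y square to the flats. The head keeps its height in the bar; the foot goes down 2 mm per radian clockwise seen from above. At the start the foot is 0.8 to 5.6 mm clear of the block (to be felt). Stiff to turn (0.05 N m), stays as left.
- block: Yellow block 150 x 30 x 20 mm, 0.25 kg, loose between the rails on the base plate (underside 15 mm above the table), origin at the centre of its underside, x along its length, parallel to the stand's x. Its black grip (18 mm along x, 14 mm across y, 36 mm tall, top 56 mm above the underside) is at x = -62 mm, the front end. It starts 25 to 45 mm short of the end stop.
- home (a point): Where the block's origin lies when its front end touches the end stop: stand x = -30, y = 0, 15 mm above the table.
- driver: Driver 122 mm tall, upright: square steel socket (25 mm outside, 17 mm inside, 16 mm deep; 1.5 mm loose a side on the screw head; seated, its rim is 2 mm above the head's underside), 12 mm shank, red T handle 70 (its x) x 16 (y) x 22 mm, handle middle 111 mm above the rim. Origin at the rim's centre (lower end), z up along the shank, flats square to x, y. 0.12 kg.
- holder: Fixed black block 70 x 70 x 40 mm with a square pocket 29 mm wide and 32 mm deep from above in its middle (chamfered mouth), square to its sides; the driver starts in it and stands on the pocket floor, 8 mm above the table. Origin at the centre of the underside.
- spare_green: Bystander: green spare block 110 x 30 x 26 mm with a black grip, on the table.
- spare_blue: Bystander: blue spare block 110 x 30 x 14 mm with a black grip, on the table.
- meter: Bystander: yellow hand meter 150 x 80 x 36 mm.
- torch: Bystander: black and orange torch, 145 mm long, 38 mm thick.
- jar: Bystander: jar 56 mm across, 70 mm tall.
- screwdriver: Bystander: ordinary screwdriver lying on the table.
- padlock: Bystander: brass padlock 45 x 20 x 70 mm, standing.
Not all that is in view belongs to the job. Leave any orange look-alike of the driver alone.

How it is judged:
By the outcome, as a careful person would: the job done as asked, in the order asked, and still so for the second after the job is handed in, with the robot touching nothing.
It also fails if it takes over 72 s, if anything falls off the work surface, if the arm or the gripper's body presses on something with over 40 N, if the wrist force passes 120 N, or if a joint passes its speed limit or range.

## Working session

There is one attempt and no reset: what is moved stays moved. The work goes in short steps, Python scripts to look and compute and a tool call to move; the robot and the scene stay as the last step left them, time stands still between calls to the robot, and variables do not carry over. Pictures are saved under pics/ and viewed, at most 10 in all, crops included, and the job is handed in when it is done.

Besides the shell and the picture viewer there is one more tool, called after "Request:" as a command line: name --pt "numbers of a row" for each row, then --argument value for the rest. play_rows: Moves the arm, as the interface text tells. Its arguments: {"type":"object","properties":{"rows":{"type":"array","items":{"type":"array","items":{"type":"number"}}},"force":{"type":"number"}},"required":["rows"]}

```bash
mkdir -p pics; python3 - <<'E'
from rig import state, vision, manip
import cv2,numpy as np
for n in("scene","top"):
    cv2.imwrite(f"pics/{n}0.png",vision.get_image(n)); c=vision.get_calibration(n)
    print(n,np.round(c["intrinsics"],1).tolist(),np.round(c["distortion"],4),np.round(c["extrinsics"],4).tolist())
print(state(),manip.tcp_to_grasp)
E
```

```text
scene [[417.0, 0.0, 321.8], [0.0, 417.0, 205.7], [0.0, 0.0, 1.0]] [-0.0327  0.      0.      0.      0.    ] [[0.3764, 0.9265, 0.0003, -0.2191], [0.6457, -0.2621, -0.7172, -0.3269], [-0.6644, 0.2701, -0.6968, 1.6203], [0.0, 0.0, 0.0, 1.0]]
top [[373.4, 0.0, 323.9], [0.0, 373.4, 202.5], [0.0, 0.0, 1.0]] [-0.028  0.     0.     0.     0.   ] [[-0.0285, -0.9996, 0.0063, -0.0108], [-0.9798, 0.0267, -0.1982, 0.6186], [0.1979, -0.0118, -0.9801, 0.876], [0.0, 0.0, 0.0, 1.0]]
{'clock': 0.1, 'joint_pos': array([-1.30898384e+00,  3.14150294e-01, -4.79764839e-02,  1.21018136e+00,
       -4.57001551e-05,  1.57080582e+00]), 'dq': array([-0.00091746, -0.00056603,  0.00192585,  0.0001846 ,  0.00014015,
       -0.00074074]), 'effort': array([ 1.73324020e-05, -5.40767312e+01,  3.40541232e+01,  1.11740085e-02,
       -1.64101164e-05, -1.66157871e-06]), 'tcp_pos': array([ 0.15515225, -0.57906419,  0.23052492]), 'tcp_rot': array([-7.46453867e-04,  9.91444341e-01,  1.30527957e-01, -1.21328373e-04]), 'contact_force': array([-0.09168463,  0.29511891,  0.36691598]), 'torque': array([ 0.00231095, -0.04316995, -0.00846575]), 'grasp_force': 0.0, 'grip_width': 0.08538648264613757} -0.0187
```

View pics/scene0.png

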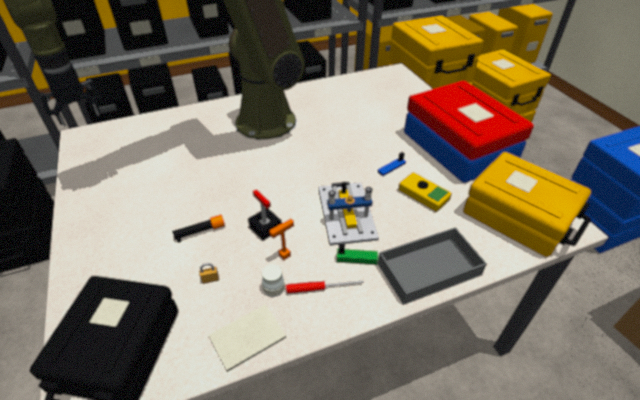

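View pics/top0.png

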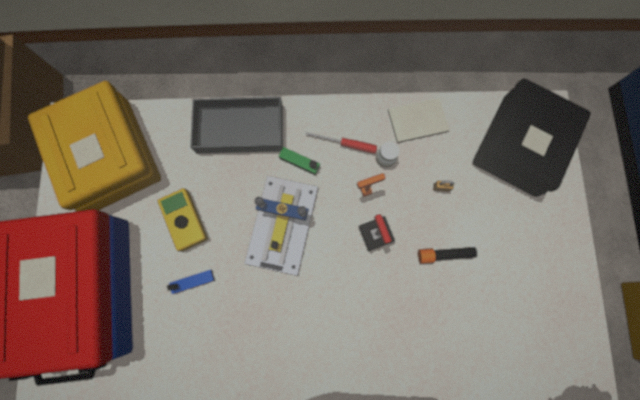

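The top view shows the stand around (283,225), the holder at (376,233) with the red handle at about (384,230), and the orange look-alike at (371,184). I'll zoom in on both views.

```bash
python3 - <<'E'
import cv2
a=cv2.imread("pics/top0.png")[168:284,236:404]; cv2.imwrite("pics/c1.png",cv2.resize(a,None,fx=4.7,fy=4.7,interpolation=cv2.INTER_CUBIC))
a=cv2.imread("pics/scene0.png")[170:260,240:390]; cv2.imwrite("pics/c2.png",cv2.resize(a,None,fx=5.3,fy=5.3,interpolation=cv2.INTER_CUBIC))
E
```

```text
(no output)
```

View pics/c1.png

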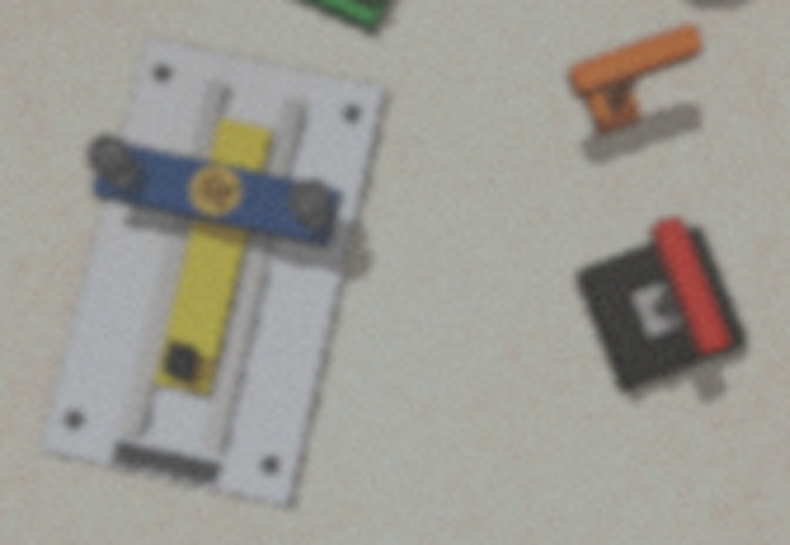

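View pics/c2.png

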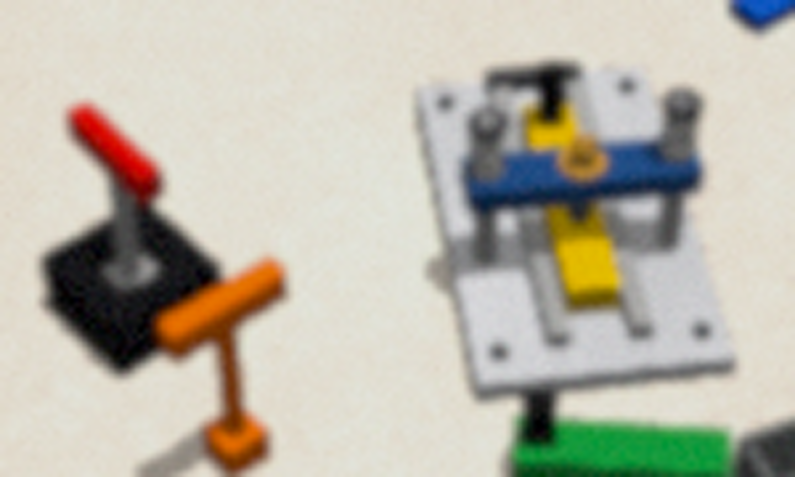

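Zoomed top crop: base corners at (146,42), (386,92), (290,503) and (44,452); caps at (113,160) and (313,203); screw at (215,189). Holder top corners are (580,272), (697,228), (746,342) and (625,392); the handle runs from (668,228) to (716,342). The scene crop agrees with this layout. Next I fit poses to both views.

```bash
cat > h.py <<'E'
import cv2,numpy as np
from rig import vision
from scipy.optimize import least_squares
C={n:vision.get_calibration(n) for n in("scene","top")}
OFF={"top":(4.7,236,168),"scene":(5.3,240,170)}
def proj(n,P):
    c=C[n];E=np.array(c["extrinsics"]);r,_=cv2.Rodrigues(E[:3,:3])
    return cv2.projectPoints(np.array(P,float).reshape(-1,1,3),r,E[:3,3],np.array(c["intrinsics"]),np.array(c["distortion"]))[0].reshape(-1,2)
def px(n,uv):
    s,a,b=OFF[n];return (np.array(uv,float)+.5)/s-.5+[a,b]
def world(p,L):
    L=np.array(L,float);c,s=np.cos(p[2]),np.sin(p[2])
    return np.c_[p[0]+c*L[:,0]-s*L[:,1],p[1]+s*L[:,0]+c*L[:,1],L[:,2]]
def fit(obs,p0):
    f=lambda p:np.concatenate([(proj(n,world(p,[l]))-px(n,uv)).ravel() for n,l,uv in obs])
    r=least_squares(f,p0,loss="soft_l1",f_scale=.5);return r.x,r.fun.reshape(-1,2)
E
python3 - <<'E'
from h import *
t,s="top","scene"
S={t:[((.12,.07,.015),(146,42)),((.12,-.07,.015),(386,92)),((-.12,-.07,.015),(290,503)),((-.12,.07,.015),(44,452)),((.03,.052,.12),(113,160)),((.03,-.052,.12),(313,203)),((.03,0,.09),(215,189))],
 s:[((-.12,-.07,.015),(418,90)),((-.12,.07,.015),(640,68)),((.12,.07,.015),(733,360)),((.12,-.07,.015),(480,390)),((.03,-.052,.12),(488,122)),((.03,.052,.12),(682,103)),((.03,0,.09),(583,160))]}
H={t:[((.035,.035,.04),(580,272)),((.035,-.035,.04),(697,228)),((-.035,-.035,.04),(746,342)),((-.035,.035,.04),(625,392))],
 s:[((-.035,-.035,.04),(130,203)),((.035,-.035,.04),(45,265)),((-.035,.035,.04),(217,268)),((.035,.035,.04),(122,338))]}
D={t:[((.035,0,.125),(668,228)),((-.035,0,.125),(716,342))],s:[((.035,0,.12),(85,117)),((-.035,0,.12),(147,184))]}
for nm,O,p0 in(("stand",S,[.6,.1,-.2]),("holder",H,[.58,-.15,.4]),("drv",D,[.58,-.15,.4])):
  for v in((t,),(s,),(t,s)):
    p,r=fit([(n,l,u) for n in v for l,u in O[n]],p0); print(nm,v,p.round(4),r.round(1).tolist() if len(v)==2 else '')
    if nm=="stand" and len(v)==2: 
        print("screw,home",world(p,[(.03,0,.084),(-.03,0,.015)]).round(4).tolist())
        G=[(t,(0,0,.071),(183,356)),(s,(0,0,.071),(553,72))]
        print("grip",fit(G,[.5,.1,0])[0],"local x:")
        g=fit(G,[.5,.1,0])[0]; c,q=np.cos(p[2]),np.sin(p[2]); d=g[:2]-p[:2]; print(c*d[0]+q*d[1],-q*d[0]+c*d[1])
E
```

```text
stand ('top',) [ 0.5717  0.0824 -0.2412] 
stand ('scene',) [ 0.5779  0.0814 -0.2384] 
stand ('top', 'scene') [ 0.5741  0.0824 -0.2381] [[0.2, -1.6], [0.2, -1.7], [0.7, 0.6], [-0.4, -0.2], [-0.9, -1.2], [-0.3, -1.2], [0.3, -0.5], [-1.0, -1.0], [0.2, -1.1], [0.8, -0.9], [-0.6, -1.0], [-0.4, -0.6], [-0.2, -0.7], [-0.3, -1.8]]
screw,home [[0.6032, 0.0753, 0.084], [0.5449, 0.0895, 0.015]]
grip [0.51868578 0.09577648 0.        ] local x:
-0.056967355210168755 -6.35837153370733e-05
holder ('top',) [ 0.5396 -0.1591  0.3331] 
holder ('scene',) [ 0.5476 -0.1645 -1.1394] 
holder ('top', 'scene') [ 0.5391 -0.1594  0.2809] [[0.1, -1.0], [1.0, 0.2], [-0.1, 2.0], [-0.6, -0.1], [-16.6, 8.3], [12.5, 10.8], [-12.5, -14.5], [18.9, -14.2]]
drv ('top',) [ 0.5425 -0.1617  0.2979] 
drv ('scene',) [ 0.4906 -0.1454 -0.7823] 
drv ('top', 'scene') [ 0.5396 -0.1616  0.283 ] [[0.0, -1.5], [-0.0, 2.9], [12.3, 12.9], [-13.2, -13.5]]
```

```bash
cat >> h.py <<'E'
def seg(img,lo,hi,roi):
    m=cv2.inRange(cv2.cvtColor(img,cv2.COLOR_BGR2HSV),lo,hi); k=np.zeros_like(m); u0,v0,u1,v1=roi; k[v0:v1,u0:u1]=m[v0:v1,u0:u1]
    n,l,st,ce=cv2.connectedComponentsWithStats(k); i=1+np.argmax(st[1:,4]); ys,xs=np.nonzero(l==i)
    p=np.c_[xs,ys].astype(np.float32); w,V=np.linalg.eigh(np.cov(p.T)); return p.mean(0),len(p),V[:,1]
def boxpts(p,sz,zc,n=1):
    L=[(a*sz[0]/2,b*sz[1]/2,zc+c*sz[2]/2) for a in(-1,1) for b in(-1,1) for c in(-1,1)]; return world(p,L)
def hullc(n,P):
    h=cv2.convexHull(proj(n,P).astype(np.float32)); m=cv2.moments(h); return np.array([m["m10"],m["m01"]])/m["m00"]
RED=((0,150,90),(6,255,255))
E
python3 - <<'E'
from h import *
t,s="top","scene"
H={t:[((.035,.035,.04),(580,272)),((.035,-.035,.04),(697,228)),((-.035,-.035,.04),(746,342)),((-.035,.035,.04),(625,392))],
 s:[((-.035,-.035,.04),(45,265)),((.035,-.035,.04),(122,338)),((-.035,.035,.04),(130,203)),((.035,.035,.04),(217,268))]}
for v in((t,),(s,),(t,s)):
    p,r=fit([(n,l,u) for n in v for l,u in H[n]],[.54,-.16,.3]); print("holder",v,p.round(4),r.round(1).tolist())
I={n:cv2.imread(f"pics/{n}0.png") for n in C}
R={t:(366,205,404,250),s:(240,180,275,212)}
q={n:seg(I[n],*RED,R[n]) for n in C}; print(q)
for v in((t,),(s,),(t,s)):
    for yaw in (.29,):
        r=least_squares(lambda x:np.concatenate([hullc(n,boxpts([*x,yaw],(.07,.016,.022),.119))-q[n][0] for n in v]),[.54,-.16]);print("drv",v,r.x,r.fun.round(2))
f=lambda n,y:(lambda a:np.arctan2(*(a[1]-a[0])[::-1]))(proj(n,world([.543,-.162,y],[(-.035,0,.119),(.035,0,.119)])))
for n in C:
    a=np.arctan2(q[n][2][1],q[n][2][0]); ys=np.linspace(0,.7,141); e=[abs(np.sin(f(n,y)-a)) for y in ys]; print("yaw",n,ys[int(np.argmin(e))])
B={t:(250,190,315,225),s:(320,185,380,220)}
b={n:seg(I[n],(100,100,50),(125,255,255),B[n]) for n in C}; print(b)
for v in((t,),(s,),(t,s)):
    r=least_squares(lambda x:np.concatenate([hullc(n,boxpts([*x,-.24],(.03,.128,.018),.073))-b[n][0] for n in v]),[.6,.08]);print("bar",v,r.x,r.fun.round(2))
E
```

```text
holder ('top',) [ 0.5396 -0.1591  0.3331] [[-0.5, -0.2], [-0.0, -0.5], [0.2, 0.9], [0.2, 0.1]]
holder ('scene',) [ 0.5476 -0.1645  0.4314] [[-2.0, 1.0], [-0.3, -0.3], [0.6, 0.1], [0.5, -0.4]]
holder ('top', 'scene') [ 0.541  -0.1601  0.3575] [[-0.3, -0.4], [-0.1, -1.2], [0.7, -0.1], [1.0, -0.3], [-0.9, -1.9], [-0.7, -2.3], [2.6, -1.8], [1.1, -1.4]]
{'scene': (array([261.45795, 198.37383], dtype=float32), 107, array([0.6910972 , 0.72276183])), 'top': (array([383.15518, 229.22414], dtype=float32), 116, array([0.36498812, 0.93101218]))}
drv ('top',) [ 0.53926309 -0.16182609] [-0.6   0.06]
drv ('scene',) [ 0.54163667 -0.16112665] [0.02 0.  ]
drv ('top', 'scene') [ 0.53971224 -0.16233243] [-0.39 -0.13 -0.6  -0.33]
yaw scene 0.265
yaw top 0.315
{'scene': (array([349.3358, 203.1439], dtype=float32), 271, array([-0.99569695,  0.09266918])), 'top': (array([291.625  , 211.32143], dtype=float32), 56, array([0.04968789, 0.99876479]))}
bar ('top',) [0.59566337 0.05210611] [-0.  0.]
bar ('scene',) [0.6  0.08] [ 0.68 -1.88]
bar ('top', 'scene') [0.59811893 0.06984889] [-7.2  -0.78 -2.82 -1.38]
```

The driver is at about (0.540, -0.162) with yaw 0.30. I'm moving above it with the wrist flipped, so there's room to turn clockwise.

Request:
play_rows --pt "8.5 2.139 2.317 -0.28 0 0 0.177" --pt "8.5 2.139 2.317 -0.28 0 0 0.177" --pt "8.5 2.139 2.317 -0.28 0 0 0.177" --pt "8.5 2.139 2.317 -0.28 0 0 0.177" --pt "8.5 2.139 2.317 -0.28 0 0 0.177" --pt "8.5 2.139 2.317 -0.28 0 0 0.177" --pt "8.5 2.139 2.317 -0.28 0 0 0.177" --pt "8.5 2.139 2.317 -0.28 0 0 0.177" --pt "8.5 2.139 2.317 -0.28 0 0 0.177" --pt "8.5 2.139 2.317 -0.28 0 0 0.177" --pt "8.5 2.139 2.317 -0.28 0 0 0.177" --pt "8.5 2.139 2.317 -0.28 0 0 0.177" --pt "8.5 2.139 2.317 -0.28 0 0 0.177" --pt "8.5 2.139 2.317 -0.28 0 0 0.177" --pt "8.5 2.139 2.317 -0.28 0 0 0.177" --pt "8.5 2.139 2.317 -0.28 0 0 0.177" --pt "8.5 2.139 2.317 -0.28 0 0 0.177" --pt "8.5 2.139 2.317 -0.28 0 0 0.177" --force 60

```text
clock: 2.35
tcp_pos: [0.5407, -0.1616, 0.1804]
tcp_rot: [-0.0, -0.155, 0.988, 0.0]
contact_force: [0.5, -0.4, -0.4]
grip_width: 0.0853
grasp_force: 0.0
```

Request:
play_rows --pt "8.5 0 0 -2.5 0 0 0" --pt "5 0 0 -2.5 0 0 0" --pt "5 0 0 -2 0 0 0" --pt "3 0 0 -1 0 0 0" --pt "1 0 0 0 0 0 0" --pt "1 0 0 0 0 0 0" --pt "1 0 0 0 0 0 0" --pt "1 0 0 0 0 0 0"

```text
clock: 3.35
tcp_pos: [0.5406, -0.1626, 0.1014]
tcp_rot: [0.0, -0.152, 0.988, -0.0]
contact_force: [-0.3, -0.2, -1.2]
grip_width: 0.0151
grasp_force: 60.8
```

```bash
python3 - <<'E'
from rig import state
s=state();print({k:s[k].round(3) if hasattr(s[k],'round') else s[k] for k in s})
E
```

```text
{'clock': 3.35, 'joint_pos': array([-0.292,  0.332, -0.331,  0.907, -0.   , -0.598]), 'dq': array([ 0.   ,  0.003, -0.002, -0.003, -0.001, -0.001]), 'effort': array([-3.0000e-03, -5.2261e+01,  3.1019e+01, -8.0000e-03,  2.0000e-03,
        0.0000e+00]), 'tcp_pos': array([ 0.541, -0.163,  0.101]), 'tcp_rot': array([ 0.   , -0.152,  0.988, -0.   ]), 'contact_force': array([-0.277, -0.241, -1.206]), 'torque': array([-0.016,  0.066,  0.051]), 'grasp_force': 60.75725555419922, 'grip_width': 0.015109508827958466}
```

Request:
play_rows --pt "1 0 0 3 0 0 0" --pt "1 0 0 5 0 0 0" --pt "1 0 0 3.9 0 0 0" --pt "1 1.043 3.965 0 0 0 0.171" --pt "1 1.043 3.965 0 0 0 0.171" --pt "1 1.043 3.965 0 0 0 0.171" --pt "1 1.043 3.965 0 0 0 0.171" --pt "1 1.043 3.965 0 0 0 0.171" --pt "1 1.043 3.965 0 0 0 0.171" --pt "1 0 0 0 0 0 0" --pt "1 0 0 0 0 0 0"

```text
clock: 4.72
tcp_pos: [0.6026, 0.0751, 0.2199]
tcp_rot: [-0.0, -0.618, 0.786, -0.0]
contact_force: [-0.7, -0.6, -1.1]
grip_width: 0.0149
grasp_force: 61.0
```

```bash
python3 - <<'E'
from rig import state,vision
import cv2,numpy as np
s=state();print(s["tcp_pos"].round(4),s["tcp_rot"].round(3),s["joint_pos"].round(3),s["contact_force"].round(2))
I={n:vision.get_image(n) for n in("top","scene")}
for n in I: cv2.imwrite(f"pics/{n}1.png",I[n])
a=cv2.resize(I["top"][150:270,240:340],None,fx=4.9,fy=4.9,interpolation=2)
b=cv2.resize(I["scene"][150:250,300:400],None,fx=3,fy=3,interpolation=2)
c=np.zeros((588,790,3),np.uint8);c[:a.shape[0],:a.shape[1]]=a;c[:300,490:790]=b
cv2.imwrite("pics/c3.png",c)
E
```

```text
[0.6026 0.0751 0.2199] [-0.    -0.618  0.786 -0.   ] [ 1.240e-01  3.320e-01 -4.800e-02  1.191e+00 -1.000e-03 -1.207e+00] [-0.71 -0.55 -1.06]
```

View pics/c3.png

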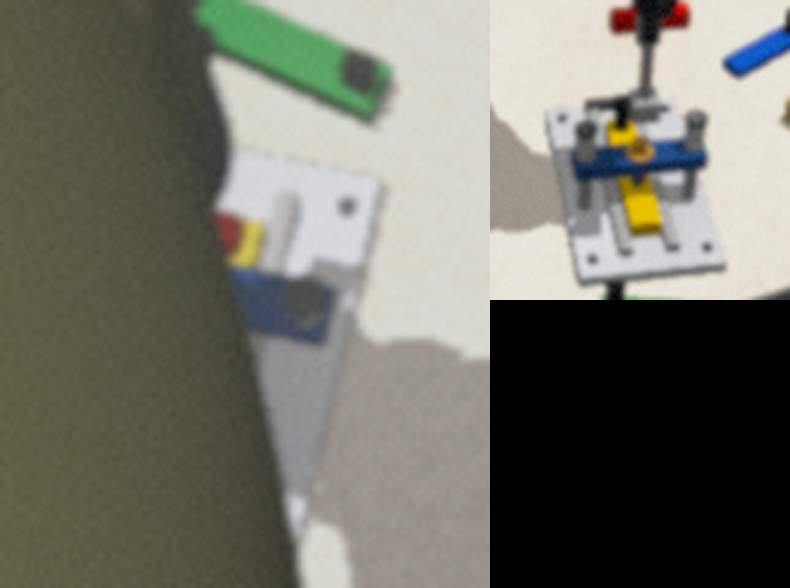

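In the scene view the driver hangs behind the screw: shank and socket are at crop (645,60-105), the red handle ends at (622,18) and (682,14), and the screw at (640,152). The arm hides the screw in the top view. I'll measure the bias numerically from the scene view.

```bash
python3 - <<'E'
from h import *
I=cv2.imread("pics/scene1.png");hsv=cv2.cvtColor(I,cv2.COLOR_BGR2HSV)
# zoom 8x of 300..400 cols
cv2.imwrite("pics/c4.png",cv2.resize(I[148:216,318:380],None,fx=8.6,fy=8.6,interpolation=2))
yaw=2*np.arctan2(.786,-.618);print("yaw",yaw-np.pi)
p=(.6026,.0751,yaw-np.pi)
print("handle pred",hullc("scene",boxpts(p,(.07,.016,.022),.2199-.0934+.111)), "ends",proj("scene",world(p,[(-.035,0,.2375),(.035,0,.2375)])))
m=cv2.inRange(hsv,*RED);m[:148]=0;m[170:]=0;m[:,:330]=0;m[:,372:]=0
ys,xs=np.nonzero(m);print("red",xs.min(),xs.max(),xs.mean(),ys.mean());L=xs<351;print(xs[L].mean(),ys[L].mean(),xs[~L].mean(),ys[~L].mean(),L.sum(),(~L).sum())
print("rim pred",proj("scene",world(p,[(0,0,.1265),(0,0,.1265+.02),(0,0,.2)])))
for f in("scene0","scene1","top0"):
    J=cv2.cvtColor(cv2.imread(f"pics/{f}.png"),cv2.COLOR_BGR2HSV).astype(int)
    m=(abs(J[...,0]-17)<6)&(J[...,1]>90); r=np.zeros_like(m); 
    r[193:212,340:360]=1 if f[0]=='s' else 0
    if f[0]=='t': r[200:216,272:292]=1
    ys,xs=np.nonzero(m&r);print(f,len(xs),xs.mean(),ys.mean(),xs.min(),xs.max(),ys.min(),ys.max())
for z in(.084,.09,.096,.102):print(z,proj("scene",[(.6032,.0753,z)]),proj("top",[(.6032,.0753,z)]))
E
```

```text
yaw 1.3326125562965645
handle pred [351.76755409 156.1261339 ] ends [[338.38766015 157.35699665]
 [365.01587648 154.93728158]]
red 341 365 352.9620253164557 155.36708860759492
344.2439024390244 156.0487804878049 362.36842105263156 154.6315789473684 41 38
rim pred [[349.73898022 188.25668985]
 [350.08219789 182.78992502]
 [351.04109506 167.49089705]]
scene0 67 349.1194029850746 200.82089552238807 343 353 194 211
scene1 71 348.76056338028167 201.09859154929578 341 353 194 211
top0 62 281.33870967741933 208.09677419354838 277 285 204 215
0.084 [[349.18847291 199.56358181]] [[281.86928379 207.82428127]]
0.09 [[349.28630193 198.01773592]] [[281.61242192 207.3689777 ]]
0.096 [[349.38480216 196.4608942 ]] [[281.35221118 206.9077291 ]]
0.102 [[349.48398024 194.89294324]] [[281.08858575 206.44041843]]
```

View pics/c4.png

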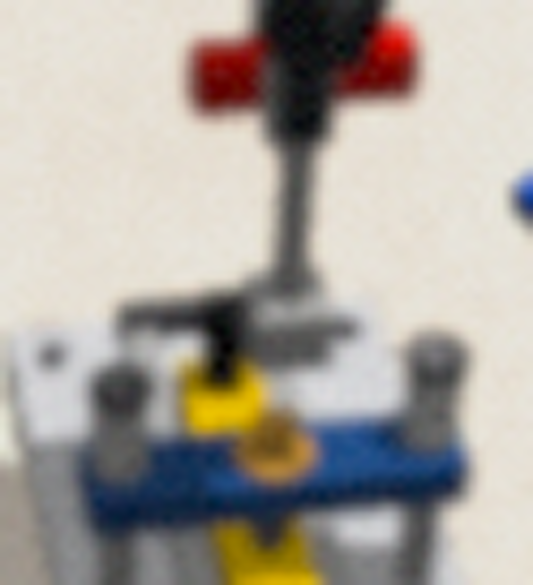

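In c4 the shank and socket sit about 0.5 px right of where they should be relative to the screw ring at (276,447). So I shift slightly (+2 mm x, -1.2 mm y), then go down by feel.

Request:
play_rows --pt "1 0.2 -0.12 -1.2 0 0 0" --pt "1 0 0 -1.2 0 0 0" --pt "1 0 0 -0.3 0 0 0" --pt "1 0 0 -0.2 0 0 0" --pt "1 0 0 0 0 0 0"

```text
clock: 5.45
tcp_pos: [0.6049, 0.0742, 0.1909]
tcp_rot: [0.0, -0.618, 0.786, -0.0]
contact_force: [-0.0, 0.1, -2.1]
grip_width: 0.0151
grasp_force: 61.0
```

Request:
play_rows --pt "1 0 0 -0.15 0 0 0" --pt "1 0 0 -0.1 0 0 0" --pt "1 0 0 0 0 0 0"

```text
clock: 5.82
tcp_pos: [0.6049, 0.0742, 0.1884]
tcp_rot: [0.0, -0.618, 0.786, -0.0]
contact_force: [0.0, -0.9, -1.5]
grip_width: 0.0151
grasp_force: 61.0
```

Request:
play_rows --pt "1 0 0 -0.1 0 0 0" --pt "1 0 0 -0.1 0 0 0" --pt "1 0 0 0 0 0 0"

```text
clock: 6.2
tcp_pos: [0.6053, 0.0743, 0.1875]
tcp_rot: [0.001, -0.618, 0.786, -0.0]
contact_force: [-1.6, -0.1, 5.5]
grip_width: 0.015
grasp_force: 62.2
```

Request:
play_rows --pt "1 0 0 0 0 0 -0.1" --pt "1 0 0 0 0 0 -0.1" --pt "1 0 0 0 0 0 0"

```text
clock: 6.58
tcp_pos: [0.6055, 0.0741, 0.1876]
tcp_rot: [0.001, -0.536, 0.844, -0.001]
contact_force: [-1.6, -0.8, 6.3]
grip_width: 0.0153
grasp_force: 61.9
```

Request:
play_rows --pt "1 0 0 0 0 0 -0.1" --pt "1 0 0 0 0 0 -0.1" --pt "1 0 0 0 0 0 0"

```text
clock: 6.95
tcp_pos: [0.6053, 0.074, 0.1876]
tcp_rot: [0.001, -0.449, 0.894, -0.0]
contact_force: [-0.9, -0.5, 6.5]
grip_width: 0.0149
grasp_force: 62.0
```

```bash
python3 - <<'E'
from rig import state,vision
import cv2
s=state();print(s["contact_force"].round(2),s["torque"].round(3),s["tcp_pos"].round(4),s["tcp_rot"].round(4))
I=vision.get_image("scene");cv2.imwrite("pics/scene2.png",I)
cv2.imwrite("pics/c5.png",cv2.resize(I[148:216,318:380],None,fx=8.6,fy=8.6,interpolation=2))
E
```

```text
[-0.91 -0.5   6.47] [-0.271  0.511  0.023] [0.6053 0.074  0.1876] [ 6.000e-04 -4.490e-01  8.935e-01 -5.000e-04]
```

View pics/c5.png

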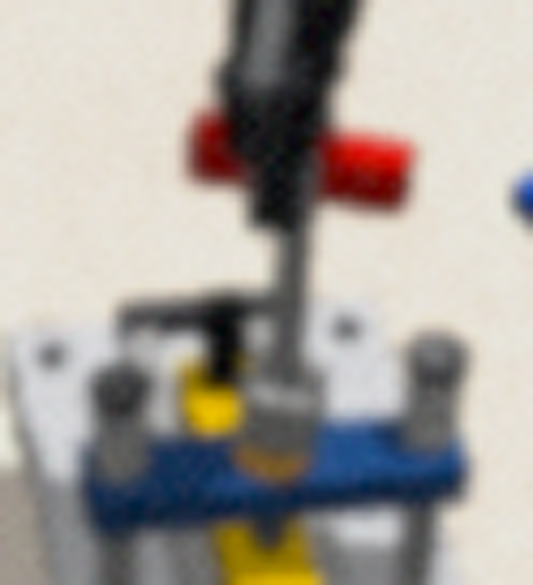

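The socket at crop x≈281 sits about 1.5 mm right of the ring at x≈276. The moment also puts the contact on the -x/-y side of the rim, so I shift -x/-y and restore the yaw.

Request:
play_rows --pt "1 0 0 0.3 0 0 0.1" --pt "1 -0.1 -0.08 0 0 0 0.15" --pt "1 -0.1 -0.08 0 0 0 0.15" --pt "1 0 0 0 0 0 0" --pt "1 0 0 -0.2 0 0 0" --pt "1 0 0 -0.1 0 0 0" --pt "1 0 0 0 0 0 0"

```text
clock: 7.88
tcp_pos: [0.6032, 0.0726, 0.1864]
tcp_rot: [0.0, -0.618, 0.786, -0.0]
contact_force: [1.7, -0.7, -1.3]
grip_width: 0.0151
grasp_force: 61.0
```

```bash
cat > st.py <<'E'
from rig import state
s=state();print(s["contact_force"].round(2),s["torque"].round(3),s["tcp_pos"].round(4),s["tcp_rot"].round(4))
E
python3 st.py
```

```text
[ 1.67 -0.72 -1.26] [-0.038 -0.302 -0.015] [0.6032 0.0726 0.1864] [ 2.000e-04 -6.177e-01  7.865e-01 -2.000e-04]
```

It's in. On down to the seat (about 7 mm).

Request:
play_rows --pt "1 0.03 0 -0.2 0 0 0" --pt "1 0 0 -0.2 0 0 0" --pt "1 0 0 -0.15 0 0 0" --pt "1 0 0 0 0 0 0"

```text
clock: 8.38
tcp_pos: [0.6034, 0.0726, 0.1812]
tcp_rot: [0.0, -0.618, 0.786, -0.0]
contact_force: [0.8, 0.5, 3.2]
grip_width: 0.015
grasp_force: 61.7
```

Request:
play_rows --pt "1 0 0 -0.05 0 0 0" --pt "1 0 0 -0.05 0 0 0" --pt "1 0 0 0 0 0 0"

```text
clock: 8.75
tcp_pos: [0.6034, 0.0726, 0.1802]
tcp_rot: [0.0, -0.618, 0.786, -0.0]
contact_force: [0.3, -0.6, 5.2]
grip_width: 0.0148
grasp_force: 61.9
```

```bash
python3 st.py
```

```text
[ 0.31 -0.62  5.24] [-0.078  0.002 -0.007] [0.6034 0.0726 0.1802] [ 3.000e-04 -6.179e-01  7.862e-01 -2.000e-04]
```

Request:
play_rows --pt "1 0 0 0 0 0 -0.15" --pt "1 0 0 0 0 0 -0.15" --pt "1 0 0 0 0 0 -0.1" --pt "1 0 0 0 0 0 0"

```text
clock: 9.25
tcp_pos: [0.6024, 0.0726, 0.1789]
tcp_rot: [-0.001, -0.45, 0.893, 0.0]
contact_force: [-0.1, -0.5, -1.1]
grip_width: 0.0152
grasp_force: 61.0
```

```bash
python3 st.py
```

```text
[-0.09 -0.52 -1.14] [0.001 0.01  0.032] [0.6024 0.0726 0.1789] [-9.000e-04 -4.499e-01  8.931e-01  4.000e-04]
```

Request:
play_rows --pt "1 0 0 -0.05 0 0 -0.1" --pt "1 0 0 -0.05 0 0 -0.1" --pt "1 0 0 0 0 0 0"

```text
clock: 9.62
tcp_pos: [0.6023, 0.0731, 0.1782]
tcp_rot: [-0.001, -0.359, 0.933, 0.001]
contact_force: [-1.4, 1.1, -1.1]
grip_width: 0.0152
grasp_force: 60.9
```

```bash
python3 st.py
```

```text
[-1.37  1.09 -1.09] [0.555 0.46  0.012] [0.6023 0.0731 0.1782] [-7.000e-04 -3.594e-01  9.332e-01  8.000e-04]
```

Request:
play_rows --pt "1 0 0 -0.05 0 0 -0.1" --pt "1 0 0 0 0 0 -0.1" --pt "1 0 0 0 0 0 0"

```text
clock: 10.0
tcp_pos: [0.6023, 0.0734, 0.1781]
tcp_rot: [-0.001, -0.265, 0.964, 0.001]
contact_force: [-3.3, 3.7, 0.7]
grip_width: 0.0151
grasp_force: 61.2
```

```bash
python3 st.py;python3 - <<'E'
from rig import state,vision
import cv2
I=vision.get_image("scene");cv2.imwrite("pics/scene3.png",I)
cv2.imwrite("pics/c6.png",cv2.resize(I[148:216,318:380],None,fx=8.6,fy=8.6,interpolation=2))
E
```

```text
[-3.34  3.68  0.66] [1.095 0.929 0.06 ] [0.6023 0.0734 0.1781] [-7.000e-04 -2.649e-01  9.643e-01  1.000e-03]
```

View pics/c6.png

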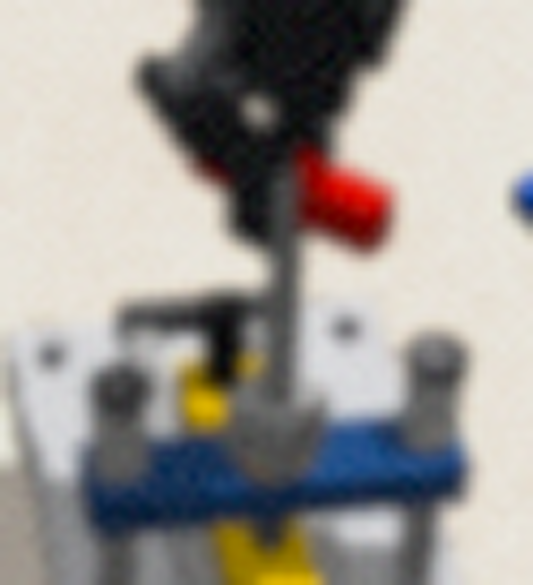

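The driver is seated, with the ring hidden under the socket at about (275,440). The side force means the shank sits about 2.5 mm along the handle from the TCP. I'll follow that small circle while turning and watch Fz.

Request:
play_rows --pt "1 -0.15 0.11 0 0 0 0" --pt "1 -0.012 0.022 0 0 0 -0.1" --pt "1 -0.01 0.023 0 0 0 -0.1" --pt "1 0 0 0 0 0 0"

```text
clock: 10.55
tcp_pos: [0.6014, 0.0743, 0.1782]
tcp_rot: [-0.0, -0.167, 0.986, 0.0]
contact_force: [-1.3, 3.1, -2.4]
grip_width: 0.0147
grasp_force: 60.9
```

```bash
python3 st.py
```

```text
[-1.31  3.07 -2.45] [0.907 0.425 0.02 ] [0.6014 0.0743 0.1782] [-0.000e+00 -1.665e-01  9.860e-01  1.000e-04]
```

Request:
play_rows --pt "1 -0.007 0.024 0 0 0 -0.1" --pt "1 -0.005 0.024 0 0 0 -0.1" --pt "1 0 0 0 0 0 0"

```text
clock: 10.92
tcp_pos: [0.6014, 0.0748, 0.1782]
tcp_rot: [-0.0, -0.068, 0.998, 0.0]
contact_force: [-1.6, 3.9, -2.3]
grip_width: 0.0151
grasp_force: 60.8
```

```bash
python3 st.py
```

```text
[-1.63  3.88 -2.26] [1.045 0.329 0.058] [0.6014 0.0748 0.1782] [-0.000e+00 -6.770e-02  9.977e-01  2.000e-04]
```

Request:
play_rows --pt "1 -0.04 0.1 -0.04 0 0 0" --pt "1 -0.002 0.025 -0.04 0 0 -0.1" --pt "1 0 0.025 0 0 0 -0.1" --pt "1 0 0 0 0 0 0"

```text
clock: 11.42
tcp_pos: [0.6013, 0.0759, 0.178]
tcp_rot: [0.0, 0.033, 0.999, -0.0]
contact_force: [-1.6, 2.5, 0.0]
grip_width: 0.0154
grasp_force: 61.2
```

```bash
python3 st.py
```

```text
[-1.57  2.54  0.04] [0.585 0.416 0.04 ] [0.6013 0.0759 0.178 ] [ 5.000e-04  3.270e-02  9.995e-01 -3.000e-04]
```

Request:
play_rows --pt "1 0.003 0.025 0 0 0 -0.1" --pt "1 0.005 0.025 0 0 0 -0.1" --pt "1 0 0 0 0 0 0"

```text
clock: 11.8
tcp_pos: [0.6014, 0.0765, 0.178]
tcp_rot: [0.0, 0.132, 0.991, -0.0]
contact_force: [-0.9, 2.1, 2.4]
grip_width: 0.0151
grasp_force: 61.3
```

```bash
python3 st.py
```

```text
[-0.91  2.08  2.39] [0.57  0.39  0.041] [0.6014 0.0765 0.178 ] [ 5.000e-04  1.319e-01  9.913e-01 -1.000e-04]
```

Request:
play_rows --pt "1 0.008 0.023 0 0 0 -0.1" --pt "1 0.01 0.022 0 0 0 -0.1" --pt "1 0 0 0 0 0 0"

```text
clock: 12.18
tcp_pos: [0.6016, 0.0771, 0.178]
tcp_rot: [0.0, 0.23, 0.973, 0.0]
contact_force: [-0.2, 2.7, 2.3]
grip_width: 0.0147
grasp_force: 61.4
```

```bash
python3 st.py
```

```text
[-0.16  2.73  2.26] [0.629 0.216 0.056] [0.6016 0.0771 0.178 ] [5.000e-04 2.299e-01 9.732e-01 1.000e-04]
```

Request:
play_rows --pt "1 0.012 0.05 0 0 0 -0.1" --pt "1 0.014 0.03 0 0 0 -0.1" --pt "1 0 0 0 0 0 0"

```text
clock: 12.55
tcp_pos: [0.6019, 0.0777, 0.1779]
tcp_rot: [0.0, 0.326, 0.945, -0.0]
contact_force: [0.0, 1.7, 1.9]
grip_width: 0.0147
grasp_force: 61.5
```

```bash
python3 st.py
```

```text
[0.01 1.74 1.94] [0.482 0.12  0.027] [0.6019 0.0777 0.1779] [ 5.000e-04  3.258e-01  9.454e-01 -0.000e+00]
```

Request:
play_rows --pt "1 0.016 0.019 0 0 0 -0.1" --pt "1 0.018 0.017 0 0 0 -0.1" --pt "1 0 0 0 0 0 0"

```text
clock: 12.92
tcp_pos: [0.6023, 0.0782, 0.178]
tcp_rot: [0.001, 0.419, 0.908, 0.0]
contact_force: [0.2, 1.8, 3.1]
grip_width: 0.0152
grasp_force: 61.5
```

```bash
python3 st.py
```

```text
[0.23 1.76 3.12] [ 0.539 -0.024 -0.013] [0.6023 0.0782 0.178 ] [5.000e-04 4.185e-01 9.082e-01 2.000e-04]
```

Request:
play_rows --pt "1 0.02 0.025 0 0 0 -0.1" --pt "1 0.021 0.023 0 0 0 -0.1" --pt "1 0 0 0 0 0 0"

```text
clock: 13.3
tcp_pos: [0.6028, 0.0786, 0.178]
tcp_rot: [0.001, 0.507, 0.862, 0.0]
contact_force: [0.8, 1.1, 2.6]
grip_width: 0.0151
grasp_force: 61.6
```

```bash
python3 st.py
```

```text
[0.82 1.05 2.58] [ 0.458 -0.128  0.082] [0.6028 0.0786 0.178 ] [6.000e-04 5.071e-01 8.619e-01 2.000e-04]
```

Request:
play_rows --pt "1 0.022 0.011 0 0 0 -0.1" --pt "1 0.023 0.009 0 0 0 -0.1" --pt "1 0 0 0 0 0 0"

```text
clock: 13.68
tcp_pos: [0.6033, 0.0789, 0.1781]
tcp_rot: [0.001, 0.591, 0.807, 0.0]
contact_force: [-0.0, 1.4, 5.1]
grip_width: 0.015
grasp_force: 61.8
```

```bash
python3 st.py
```

```text
[-0.    1.39  5.14] [ 0.441 -0.258  0.045] [0.6033 0.0789 0.1781] [6.000e-04 5.906e-01 8.070e-01 4.000e-04]
```

Request:
play_rows --pt "1 0.024 0.007 0 0 0 -0.1" --pt "1 0.025 0.004 0 0 0 -0.1" --pt "1 0 0 0 0 0 0"

```text
clock: 14.05
tcp_pos: [0.6039, 0.079, 0.1784]
tcp_rot: [0.001, 0.668, 0.744, 0.001]
contact_force: [1.6, 1.6, 6.1]
grip_width: 0.015
grasp_force: 62.0
```

```bash
python3 st.py
```

```text
[1.58 1.6  6.09] [ 0.431 -0.135  0.016] [0.6039 0.079  0.1784] [7.000e-04 6.683e-01 7.439e-01 6.000e-04]
```

Request:
play_rows --pt "1 0.025 0.002 0 0 0 -0.1" --pt "1 0 0 0 0 0 0" --pt "1 0 0 0 0 0 0"

```text
clock: 14.42
tcp_pos: [0.6043, 0.079, 0.1785]
tcp_rot: [0.001, 0.704, 0.71, 0.001]
contact_force: [0.3, 1.9, 7.8]
grip_width: 0.015
grasp_force: 62.1
```

```bash
python3 st.py
```

```text
[0.26 1.9  7.78] [ 0.418 -0.165 -0.035] [0.6043 0.079  0.1785] [0.0008 0.7044 0.7098 0.0008]
```

The foot is now bearing on the block: Fz rises and the TCP is lifted about 0.5 mm. I back off the play and lift the driver away.

Request:
play_rows --pt "1 0 0 0.05 0 0 0.15" --pt "1 0 0 0.2 0 0 0" --pt "1 0 0 0.5 0 0 0" --pt "1 0 0 0.8 0 0 0" --pt "1 0 0 1.2 0 0 0" --pt "1 0 0 1.5 0 0 0" --pt "1 0 0 0 0 0 0"

```text
clock: 15.3
tcp_pos: [0.6044, 0.0792, 0.2222]
tcp_rot: [0.001, 0.651, 0.759, 0.001]
contact_force: [-0.6, 0.6, -1.4]
grip_width: 0.0151
grasp_force: 61.0
```

```bash
python3 st.py
```

```text
[-0.65  0.58 -1.45] [0.016 0.023 0.045] [0.6044 0.0792 0.2222] [0.001  0.651  0.7591 0.0011]
```

Request:
play_rows --pt "1 -0.58 -2.198 0 0 0 0.1566" --pt "1 -0.58 -2.198 0 0 0 0.1566" --pt "1 -0.58 -2.198 0 0 0 0.1566" --pt "1 -0.58 -2.198 0 0 0 0.1566" --pt "1 -0.58 -2.198 0 0 0 0.1566" --pt "1 -0.58 -2.198 0 0 0 0.1566" --pt "1 -0.58 -2.198 0 0 0 0.1566" --pt "1 -0.58 -2.198 0 0 0 0.1566" --pt "1 -0.58 -2.198 0 0 0 0.1566" --pt "1 -0.58 -2.198 0 0 0 0.1566" --pt "1 -0.58 -2.198 0 0 0 0.1566" --pt "1 0 0 -3 0 0 0" --pt "1 0 0 -3 0 0 0" --pt "1 0 0 0 0 0 0"

```text
clock: 17.05
tcp_pos: [0.5374, -0.1622, 0.1578]
tcp_rot: [-0.002, -0.152, 0.988, 0.001]
contact_force: [-0.2, -0.8, -1.0]
grip_width: 0.0153
grasp_force: 60.9
```

```bash
python3 st.py
```

```text
[-0.17 -0.76 -1.02] [-0.017  0.031 -0.003] [ 0.5374 -0.1622  0.1578] [-0.0024 -0.1517  0.9884  0.0011]
```

Request:
play_rows --pt "1 0.32 -0.04 0 -0.0014 -0.0051 0" --pt "1 0 0 -1.5 0 0 0" --pt "1 0 0 -0.5 0 0 0" --pt "1 0 0 0 0 0 0"

```text
clock: 17.55
tcp_pos: [0.5423, -0.1629, 0.1396]
tcp_rot: [0.002, -0.152, 0.988, -0.001]
contact_force: [0.0, -0.0, -1.0]
grip_width: 0.0154
grasp_force: 61.0
```

```bash
python3 st.py
```

```text
[ 0.04 -0.04 -0.99] [0.011 0.076 0.002] [ 0.5423 -0.1629  0.1396] [ 1.900e-03 -1.519e-01  9.884e-01 -9.000e-04]
```

Request:
play_rows --pt "1 -0.17 0.03 0 0.0012 0.004 0" --pt "1 0 0 0 0 0 0" --pt "1 0 0 0 0 0 0"

```text
clock: 17.92
tcp_pos: [0.5412, -0.1629, 0.1403]
tcp_rot: [0.001, -0.152, 0.988, -0.0]
contact_force: [0.3, 0.1, -0.7]
grip_width: 0.0151
grasp_force: 61.0
```

Request:
play_rows --pt "1 0 0 -0.4 0 0 0" --pt "1 0 0 -0.4 0 0 0" --pt "1 0 0 -0.3 0 0 0" --pt "1 0 0 0 0 0 0"

```text
clock: 18.42
tcp_pos: [0.5408, -0.1627, 0.1287]
tcp_rot: [0.0, -0.152, 0.988, -0.0]
contact_force: [1.0, 0.1, -0.7]
grip_width: 0.0152
grasp_force: 61.0
```

```bash
python3 st.py
```

```text
[ 0.97  0.11 -0.69] [-0.021  0.023  0.051] [ 0.5408 -0.1627  0.1287] [ 2.000e-04 -1.518e-01  9.884e-01 -0.000e+00]
```

Entering freely. On down to the floor, where the TCP should be about 0.100.

Request:
play_rows --pt "1 0 0 -0.6 0 0 0" --pt "1 0 0 -0.7 0 0 0" --pt "1 0 0 -0.7 0 0 0" --pt "1 0 0 -0.5 0 0 0" --pt "1 0 0 0 0 0 0"

```text
clock: 19.05
tcp_pos: [0.5407, -0.1627, 0.1035]
tcp_rot: [0.0, -0.152, 0.988, 0.0]
contact_force: [1.5, -0.4, -1.5]
grip_width: 0.0149
grasp_force: 61.0
```

Request:
play_rows --pt "1 0 0 -0.2 0 0 0" --pt "1 0 0 -0.1 0 0 0" --pt "1 0 0 0 0 0 0"

```text
clock: 19.42
tcp_pos: [0.5411, -0.1628, 0.1012]
tcp_rot: [0.001, -0.152, 0.988, -0.0]
contact_force: [0.7, 0.3, -0.7]
grip_width: 0.0149
grasp_force: 61.0
```

```bash
python3 st.py
```

```text
[ 0.74  0.32 -0.72] [ 0.027 -0.026  0.004] [ 0.5411 -0.1628  0.1012] [ 6.000e-04 -1.518e-01  9.884e-01 -2.000e-04]
```

Request:
play_rows --pt "1 0 0 -0.1 0 0 0" --pt "1 0 0 -0.05 0 0 0" --pt "1 0 0 0 0 0 0"

```text
clock: 19.8
tcp_pos: [0.5414, -0.1629, 0.1001]
tcp_rot: [0.001, -0.152, 0.988, -0.0]
contact_force: [-0.4, 1.1, 4.1]
grip_width: 0.0149
grasp_force: 61.8
```

Request:
play_rows --pt "3 0 0 0 0 0 0" --pt "6 0 0 0 0 0 0" --pt "8.5 0 0 0 0 0 0" --pt "8.5 0 0 1.5 0 0 0" --pt "8.5 0 0 4 0 0 0" --pt "8.5 0 0 6 0 0 0"

```text
clock: 20.55
tcp_pos: [0.5399, -0.1625, 0.2153]
tcp_rot: [-0.001, -0.152, 0.988, 0.0]
contact_force: [1.5, -0.6, -0.4]
grip_width: 0.0852
grasp_force: 0.0
```

```bash
python3 st.py
```

```text
[ 1.46 -0.65 -0.37] [-0.051 -0.109  0.037] [ 0.5399 -0.1625  0.2153] [-8.000e-04 -1.518e-01  9.884e-01  4.000e-04]
```

The driver is back on the pocket floor. Next, the block grip, expected at about (0.519, 0.0957).

Request:
play_rows --pt "8.5 -0.42 5.16 0 0 0 -0.109" --pt "8.5 -0.42 5.16 0 0 0 -0.109" --pt "8.5 -0.42 5.16 0 0 0 -0.109" --pt "8.5 -0.42 5.16 0 0 0 -0.109" --pt "8.5 -0.42 5.16 0 0 0 -0.109" --pt "5 0 0 -5 0 0 0" --pt "5 0 0 -5 0 0 0" --pt "5 0 0 0 0 0 0" --pt "5 0 0 0 0 0 0" --force 30

```text
clock: 21.68
tcp_pos: [0.5213, 0.0953, 0.1167]
tcp_rot: [0.001, 0.12, 0.993, -0.0]
contact_force: [-0.1, -0.6, 0.3]
grip_width: 0.0499
grasp_force: 0.0
```

```bash
python3 st.py; python3 - <<'E'
from h import *
I={n:vision.get_image(n) for n in C}
for n in I: cv2.imwrite(f"pics/{n}4.png",I[n])
J=I["scene"]
a=cv2.resize(J[155:255,235:385],None,fx=5.3,fy=5.3,interpolation=2);cv2.imwrite("pics/c7.png",a)
E
```

```text
[-0.11 -0.62  0.27] [0.023 0.004 0.019] [0.5213 0.0953 0.1167] [ 0.0014  0.1199  0.9928 -0.    ]
```

View pics/c7.png

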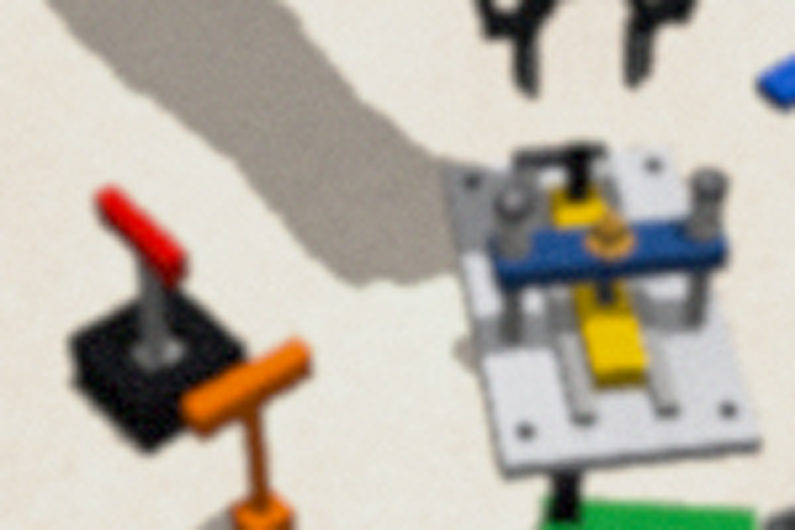

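Driver is upright in the holder at crop (150,270); the fingers straddle x≈583 over the grip at (578,165). Going down to grasp.

Request:
play_rows --pt "5 -0.2 0.05 -3 0 0 0" --pt "5 0 0 -3 0 0 0" --pt "5 0 0 -1.1 0 0 0" --pt "5 0 0 0 0 0 0"

```text
clock: 22.28
tcp_pos: [0.5186, 0.0956, 0.0443]
tcp_rot: [0.001, 0.12, 0.993, -0.0]
contact_force: [1.0, 0.4, 0.5]
grip_width: 0.0502
grasp_force: 0.0
```

```bash
python3 st.py
```

```text
[0.98 0.38 0.5 ] [0.022 0.018 0.02 ] [0.5186 0.0956 0.0443] [ 7.000e-04  1.199e-01  9.928e-01 -2.000e-04]
```

Request:
play_rows --pt "2 0 0 0 0 0 0" --pt "1 0 0 0 0 0 0" --pt "1 0 0 0 0 0 0" --pt "1 0 0 0 0 0 0" --pt "1 0 0 0 0 0 0"

```text
clock: 22.9
tcp_pos: [0.5192, 0.096, 0.0449]
tcp_rot: [0.002, 0.12, 0.993, 0.0]
contact_force: [-1.0, 0.4, 6.5]
grip_width: 0.0134
grasp_force: 30.3
```

```bash
python3 st.py
```

```text
[-1.04  0.45  6.51] [0.073 0.155 0.156] [0.5192 0.096  0.0449] [1.500e-03 1.196e-01 9.928e-01 2.000e-04]
```

Request:
play_rows --pt "1 0 0 0.12 0 0 0" --pt "1 0 0 0 0 0 0" --pt "1 0 0 0 0 0 0"

```text
clock: 23.28
tcp_pos: [0.5188, 0.0959, 0.0449]
tcp_rot: [0.001, 0.12, 0.993, -0.0]
contact_force: [3.6, 1.8, -2.8]
grip_width: 0.0133
grasp_force: 29.4
```

```bash
python3 st.py
```

```text
[ 3.56  1.78 -2.78] [ 0.404 -0.826  0.162] [0.5188 0.0959 0.0449] [ 0.001   0.1197  0.9928 -0.    ]
```

Request:
play_rows --pt "1 0 0 -0.04 0 0 0" --pt "1 -0.243 0.059 0 0 0 0" --pt "1 -0.243 0.059 0 0 0 0" --pt "1 -0.243 0.059 0 0 0 0"

```text
clock: 23.78
tcp_pos: [0.5124, 0.0975, 0.0449]
tcp_rot: [0.002, 0.12, 0.993, -0.0]
contact_force: [6.2, 1.2, -1.8]
grip_width: 0.0134
grasp_force: 29.4
```

```bash
python3 st.py
```

```text
[ 6.16  1.15 -1.83] [ 0.237 -1.367 -0.039] [0.5124 0.0975 0.0449] [ 1.900e-03  1.201e-01  9.928e-01 -2.000e-04]
```

Request:
play_rows --pt "1 -0.243 0.059 0 0 0 0" --pt "1 -0.243 0.059 0 0 0 0" --pt "1 -0.243 0.059 0 0 0 0"

```text
clock: 24.15
tcp_pos: [0.5051, 0.0993, 0.0449]
tcp_rot: [0.002, 0.12, 0.993, -0.0]
contact_force: [6.6, 1.1, -2.9]
grip_width: 0.0136
grasp_force: 29.4
```

```bash
python3 st.py
```

```text
[ 6.58  1.07 -2.92] [ 0.289 -1.326 -0.035] [0.5051 0.0993 0.0449] [ 1.900e-03  1.201e-01  9.928e-01 -1.000e-04]
```

Request:
play_rows --pt "1 -0.1 0.06 -0.05 0 0 0" --pt "1 -0.146 0.036 0 0 0 0" --pt "1 -0.146 0.036 0 0 0 0"

```text
clock: 24.52
tcp_pos: [0.5018, 0.1002, 0.0449]
tcp_rot: [0.003, 0.12, 0.993, -0.001]
contact_force: [7.1, -0.5, 0.9]
grip_width: 0.0133
grasp_force: 29.9
```

```bash
python3 st.py
```

```text
[ 7.07 -0.46  0.91] [-0.099 -1.237  0.041] [0.5018 0.1002 0.0449] [ 2.600e-03  1.202e-01  9.927e-01 -5.000e-04]
```

Request:
play_rows --pt "1 -0.146 0.036 0 0 0 0" --pt "1 -0.146 0.036 0 0 0 0" --pt "1 -0.146 0.036 0 0 0 0"

```text
clock: 24.9
tcp_pos: [0.4975, 0.1013, 0.0449]
tcp_rot: [0.003, 0.12, 0.993, -0.001]
contact_force: [7.5, -1.1, 1.4]
grip_width: 0.0137
grasp_force: 29.9
```

```bash
python3 st.py
```

```text
[ 7.51 -1.06  1.36] [-0.052 -1.314  0.013] [0.4975 0.1013 0.0449] [ 2.600e-03  1.202e-01  9.927e-01 -5.000e-04]
```

Drag is about 7 N in total, which is near the high side. I'll check the bar lift by image registration, before versus after, averaging several frames.

```bash
python3 - <<'E'
from h import *
A=[cv2.imread(f"pics/scene{i}.png") for i in(0,1)]
B=[vision.get_image("scene") for _ in range(12)]
B4=[cv2.imread("pics/scene4.png")]
g=lambda L:np.mean([l.astype(np.float32) for l in L],0)
def ecc(a,b,roi,ch):
    u0,v0,u1,v1=roi; a=cv2.resize(a[v0-6:v1+6,u0-6:u1+6],None,fx=4,fy=4,interpolation=2); b=cv2.resize(b[v0-6:v1+6,u0-6:u1+6],None,fx=4,fy=4,interpolation=2)
    f=lambda x:cv2.GaussianBlur(x[...,ch] if ch<3 else x[...,0]-x[...,2],(0,0),2)
    m=np.zeros(a.shape[:2],np.uint8);m[24:-24,24:-24]=255
    W=np.eye(2,3,dtype=np.float32);c,W=cv2.findTransformECC(f(a),f(b),W,cv2.MOTION_TRANSLATION,(3,200,1e-6),m,1);return (W[:,2]/4).round(3),round(c,3)
# scene bar: u 328-372, v 195-212
for nm,r in(("barL",(337,197,345,212)),("barR",(354,196,366,210)),("bar",(336,196,366,212)),("capL",(326,188,334,197)),("capR",(364,186,373,196)),("backholes",(328,228,350,246)),("baseR",(352,225,380,248))):
    print(nm,[ecc(g(a),g(b),r,ch) for ch in(2,3) for a,b in((A,B4),(A,B),(A[:1],A[1:]))])
E
```

```text
barL [(array([ 0.089, -0.503], dtype=float32), 0.978), (array([ 0.156, -0.376], dtype=float32), 0.991), (array([-0.046,  0.134], dtype=float32), 0.982), (array([ 0.001, -0.511], dtype=float32), 0.994), (array([-0.076, -0.424], dtype=float32), 0.992), (array([0.09 , 0.404], dtype=float32), 0.987)]
barR [(array([-0.046, -0.172], dtype=float32), 0.998), (array([-0.065, -0.138], dtype=float32), 0.999), (array([-0.026, -0.005], dtype=float32), 0.999), (array([-0.02, -0.21], dtype=float32), 0.998), (array([-0.031, -0.207], dtype=float32), 0.998), (array([-0.026, -0.019], dtype=float32), 0.999)]
bar [(array([ 0.035, -0.296], dtype=float32), 0.983), (array([-0.034, -0.267], dtype=float32), 0.989), (array([0.069, 0.002], dtype=float32), 0.981), (array([ 0.027, -0.377], dtype=float32), 0.988), (array([-0.017, -0.382], dtype=float32), 0.989), (array([-0.051,  0.177], dtype=float32), 0.984)]
capL [(array([0.317, 2.73 ], dtype=float32), 0.809), (array([-0.269,  1.149], dtype=float32), 0.846), (array([ 0.195, -0.615], dtype=float32), 0.974), (array([-0.458,  0.186], dtype=float32), 0.67), (array([
[... 285 characters left out ...]
93), (array([ 0.036, -0.082], dtype=float32), 0.993), (array([-0.131,  0.221], dtype=float32), 0.994)]
backholes [(array([-0.002,  0.   ], dtype=float32), 0.994), (array([-0.036,  0.001], dtype=float32), 0.978), (array([0.057, 0.069], dtype=float32), 0.979), (array([ 0.024, -0.019], dtype=float32), 0.989), (array([-0.06 , -0.023], dtype=float32), 0.767), (array([-0.039,  0.118], dtype=float32), 0.982)]
baseR [(array([0.005, 0.004], dtype=float32), 0.999), (array([ 0.318, -0.03 ], dtype=float32), 0.929), (array([ 0.005, -0.007], dtype=float32), 0.999), (array([0.023, 0.048], dtype=float32), 0.998), (array([-0.054, -0.322], dtype=float32), 0.479), (array([0.051, 0.151], dtype=float32), 0.995)]
```

Bar lift is about 0.7 mm, so the foot presses at about 4 N, the middle of the light range. I carry on drawing to the stop, easing the downward load.

Request:
play_rows --pt "1 -0.146 0.033 0.03 0 0 0" --pt "1 -0.146 0.034 0 0 0 0" --pt "1 -0.146 0.035 0 0 0 0" --pt "1 -0.146 0.036 0 0 0 0" --pt "1 -0.146 0.036 0 0 0 0"

```text
clock: 26.12
tcp_pos: [0.4898, 0.1032, 0.0449]
tcp_rot: [0.002, 0.12, 0.993, -0.0]
contact_force: [7.1, 0.5, -0.6]
grip_width: 0.0133
grasp_force: 29.6
```

```bash
python3 st.py
```

```text
[ 7.09  0.53 -0.56] [ 0.16  -1.315 -0.031] [0.4898 0.1032 0.0449] [ 2.200e-03  1.202e-01  9.927e-01 -4.000e-04]
```

Request:
play_rows --pt "1 -0.1 0.024 0 0 0 0" --pt "1 -0.1 0.024 0 0 0 0"

```text
clock: 26.38
tcp_pos: [0.4877, 0.1036, 0.0449]
tcp_rot: [0.002, 0.12, 0.993, -0.0]
contact_force: [5.3, -0.0, -0.9]
grip_width: 0.0135
grasp_force: 29.6
```

```bash
python3 st.py
```

```text
[ 5.3  -0.04 -0.86] [ 0.104 -1.254  0.015] [0.4877 0.1036 0.0449] [ 2.200e-03  1.202e-01  9.928e-01 -4.000e-04]
```

Request:
play_rows --pt "1 -0.1 0.024 0 0 0 0" --pt "1 -0.1 0.024 0 0 0 0"

```text
clock: 26.62
tcp_pos: [0.4868, 0.1039, 0.0449]
tcp_rot: [0.003, 0.12, 0.993, -0.001]
contact_force: [11.1, -1.7, -7.2]
grip_width: 0.0133
grasp_force: 29.2
```

Request:
play_rows --pt "1 -0.1 0.024 0 0 0 0" --pt "1 -0.1 0.024 0 0 0 0"

```text
clock: 26.88
tcp_pos: [0.4866, 0.104, 0.045]
tcp_rot: [0.005, 0.12, 0.993, -0.001]
contact_force: [16.1, -3.0, -12.4]
grip_width: 0.0136
grasp_force: 29.3
```

The block is against the stop. I unload before releasing.

Request:
play_rows --pt "1 0.2 -0.05 0 0 0 0" --pt "1 0 0 0 0 0 0"

```text
clock: 27.12
tcp_pos: [0.4868, 0.1039, 0.0449]
tcp_rot: [0.003, 0.12, 0.993, -0.001]
contact_force: [9.8, 0.8, -3.6]
grip_width: 0.0134
grasp_force: 30.3
```

```bash
python3 st.py
```

```text
[ 9.82  0.8  -3.64] [-1.000e-03 -1.861e+00 -5.200e-02] [0.4868 0.1039 0.0449] [ 3.000e-03  1.203e-01  9.927e-01 -5.000e-04]
```

Request:
play_rows --pt "1 0.08 -0.02 -0.05 0 0 0" --pt "1 0 0 0 0 0 0" --pt "3 0 0 0 0 0 0" --pt "5 0 0 0 0 0 0" --pt "5 0 0 0 0 0 0"

```text
clock: 27.75
tcp_pos: [0.4837, 0.1039, 0.0432]
tcp_rot: [-0.0, 0.12, 0.993, -0.001]
contact_force: [0.7, 0.1, 0.2]
grip_width: 0.0501
grasp_force: 0.0
```

Request:
play_rows --pt "5 0 0 2 0 0 0" --pt "5 0 0 4 0 0 0" --pt "5 0 0 6 0 0 0" --pt "5 -5 -4 4 0 0 0" --pt "5 -4 -5 4 0 0 0" --pt "5 0 -6 0 0 0 0" --pt "5 0 -6 0 0 0 0" --pt "5 0 -6 0 0 0 0" --pt "5 0 -6 0 0 0 0" --pt "5 0 -6 0 0 0 0" --pt "5 0 0 0 0 0 0"

```text
clock: 29.12
tcp_pos: [0.4095, -0.2737, 0.2293]
tcp_rot: [0.0, 0.123, 0.992, -0.001]
contact_force: [-0.8, 0.9, -0.2]
grip_width: 0.0501
grasp_force: 0.0
```

```bash
python3 st.py; python3 - <<'E'
from h import *
I={n:vision.get_image(n) for n in C}
for n in I: cv2.imwrite(f"pics/{n}5.png",I[n])
a=cv2.resize(I["top"][160:284,240:400],None,fx=3.2,fy=3.2,interpolation=2)
b=cv2.resize(I["scene"][170:250,310:390],None,fx=3.4,fy=3.4,interpolation=2)
c=np.zeros((400,790,3),np.uint8);c[:a.shape[0],:a.shape[1]]=a;c[:272,515:787]=b;cv2.imwrite("pics/c8.png",c)
E
```

```text
[-0.82  0.9  -0.19] [ 0.044 -0.005  0.022] [ 0.4095 -0.2737  0.2293] [ 1.000e-04  1.226e-01  9.925e-01 -5.000e-04]
```

View pics/c8.png

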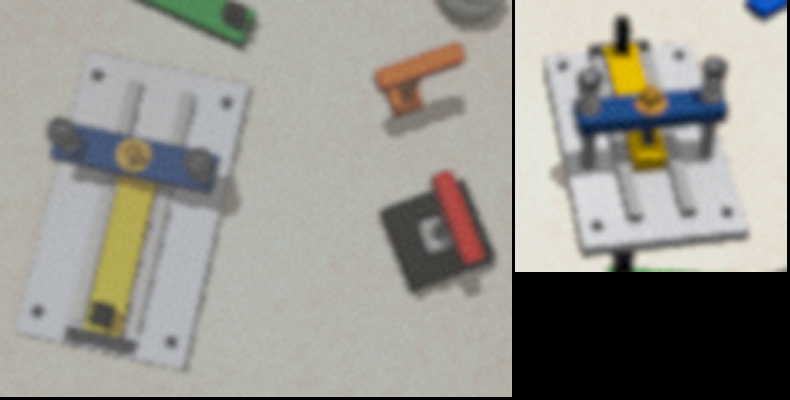

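The block's front end touches the end stop at (105,335), with the foot still over its rear part. The driver stands in the holder at (440,235), as at the start. Nothing else has moved, so I'm handing in.

```bash
python3 -c "
from rig import close_job
print(close_job())"
```

```text
the job is handed in; nothing more can be done
None
```

I handed the job in at about 29 s: the screw was turned until the foot bore on the block, the driver is back fully down in its holder, and the block is drawn to the end stop under the foot; the pull measured mostly 5–7 N, with one reading of 7.5 N, so it sits near the top of the light-drag range.

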